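Bleed down the tester's air reservoirs and hang them up

ROBOT

A 6-joint arm with a two-finger parallel gripper is mounted at the origin on the work surface. World frame = base frame: x ahead of the robot, y to its left, z up, the work surface at z = 0. Lengths are in m, angles in degrees, forces in N, time in s.
With the tool pointing down it reaches from about 0.325 to 1 m from the base axis. Payload 5.1 kg.
Tool frame: the origin (TCP) lies between the finger pads; the fingertips stand 8 mm ahead of it and the grasp point (between the pads) lies 11 mm behind it; z points along the fingers, y is the direction in which the jaws open and shut (so a half turn about z gives the same grasp; the last joint's range is limited). The gripper opens to 85 mm and grips with 20 to 120 N. Pads are 22 mm wide; open, the fingers measure 114 mm over their backs; the gripper's body (76 mm by 85 mm) begins 54 mm behind the grasp point. The pads swing forward as they close: fully open they stand 13 mm farther back than shut.
Start: joints at [59.439, 7.093, 94.555, -0, 78.352, -4.733], TCP at [0.283, 0.585, 0.239] pointing down, gripper open.
Joint ranges: [-149.61, 149.61], [-58.7, 133.49], [1.44, 155.28], [-77.14, 257.14], [18.33, 153.61], [-166.67, 166.67]. Speed limits (degrees/s): [147.25, 147.25, 180, 180, 180, 180].

INTERFACE

Orientations are given as [roll, pitch, yaw] about the fixed x, y, z axes, in that order (R = Rz(yaw) Ry(pitch) Rx(roll)).
In Python, from workcell import manip gives the robot as it stands. The module is installed in compiled form; this text tells all that it offers. Calls block until the motion is done:
- manip.reach(position, orientation): joint-space move of the TCP to a pose.
- manip.servo_line(position, max_speed=0.15, frame=None, threshold=None): straight line of the TCP; frame=None keeps the orientation; max_speed is the mean speed in m/s. With threshold (N) it stops when the force on the tool has changed by that much, and returns True; else False.
- manip.goto_joints(angles): joint-space move.
- manip.gripper_to(opening, force=None): finger opening in m; force is the grip in N (None keeps the last); returns when the fingers have stopped.
- manip.wait(seconds).
- manip.inverse_kinematics(position, orientation): joint angles nearest the present ones, or None.
- manip.snapshot(name): name is "side" or "top"; returns the picture (420x560x3 uint8, red, green, blue); there is no depth.
- manip.get_calibration(name): a dict with "vfov" (degrees; the focal length in pixels is half the picture's height over the tangent of half this angle, whatever the lens; pixels are square), "cx", "cy" (the principal point, pixels), "k1" (the pictures are not rectified: a ray, as slopes to the right and down, at radius r is drawn at 1 + k1 r^2 times it, then the intrinsics apply), "xyz" and "attitude" of the camera in the world. Camera axes: x right, y down, z forward; pixel columns grow to the right and rows downward; lengths in m; the calibration is good to about 2 mm. A picture is of the moment at which its call begins. get_calibration takes no time and is no camera call.
A pose or a line that the arm cannot do raises manip.PlanningError and nothing moves.
- manip.close_job(): hands the job in, once; it reports no verdict.
Readings, each from a call of its own:
- manip.current_clock(): time.
- manip.current_qpos(): joint angles.
- manip.current_joint_velocities(): joint speeds.
- manip.current_tau(): joint torques, N m.
- manip.current_tool_pos(): TCP position.
- manip.current_orientation(): TCP orientation.
- manip.current_ft_force(): force on the tool from outside, world axes, zero at the start.
- manip.current_torque(): the same for the moment, N m.
- manip.current_gripper_width(): finger opening in m.
Only numpy, scipy, OpenCV 4.12 (cv2) and the standard library are available. Lean on these libraries where they do the work, as an engineer would, in place of code of your own. Each camera call takes 0.05 s, during which the arm holds its last target. There are 200 camera calls.

TASK

Bleed the air reservoirs on the bench (one or two, as many as there are) before they go into store. First lay every one of them in a V rail of the cradle, its valve pointing up and at the end away from the strap, and swing that rail's strap down onto the barrel; then, all of them strapped, unscrew the small knurled lock nut of each valve fully and press the freed pin in until it stays in. After that swing the straps back and hang every reservoir by its handle on the rack, each on a hook of its own, left hanging still, and leave the other things on the bench alone.

Things in the scene. Friction and masses are not known exactly. Their poses are not given: they have to be found in the camera images.
- resA: air reservoir, 0.32 kg, may be absent: bare aluminium barrel, 40 mm diameter, between two black rubber boots (46 mm square, flat underneath, 95 to 115 mm from the middle at either end) on which it stands. Origin: centre of its underside; x along the barrel towards the valve end (a brass nipple sticks out 13 mm there), z up. Barrel's axis 23 mm above the underside
- resA_mid (a point): middle of this reservoir's barrel, on its axis (axes as the reservoir's)
- resA_handle (a point): centre of its carry handle: a black bar along the barrel, 88 mm long, 10 mm wide, 12 mm high, centre 62 mm above the barrel's axis (85 mm above the underside), on two legs (8 mm thick, centres 40 mm either side of the middle); the opening under it is 72 mm long, 36 mm high. The weight hangs below the bar's middle
- nutmidA (a point): centre of its knurled steel lock nut, 11 mm diameter, 10 mm high. The bleed valve stands on top of the barrel 80 mm from the middle on the +x side: brass stem, 9 mm diameter, to 36 mm above the axis, the nut on it (36 to 46 mm when screwed down), and through the nut a steel pin, 7 mm diameter, its top 54 mm above the axis (8 mm above the nut screwed down, 4 mm above it unscrewed)
- nutA (a joint): turn of the lock nut, rad: 0 to 0.3 at the start, screwed down on the stem; grows as it is turned anticlockwise seen from above, to its stop at 5.0 (four fifths of a turn), captive on the pin. It climbs 0.8 mm up the pin per rad, 4 mm in all, and stays where it is left (friction 0.02 N m)
- pinA (a joint): travel of the valve pin, m: 0 out, 0.004 fully in; the nut rides down with it. A nut screwed down holds the pin out. Freed, the pin resists with about 5 N at first, gives way from half travel on, and fully in it stays in (the reservoir is empty); pressed less than 2 mm it comes back out
- resB: air reservoir, 0.32 kg, may be absent: bare aluminium barrel, 40 mm diameter, between two black rubber boots (46 mm square, flat underneath, 95 to 115 mm from the middle at either end) on which it stands. Origin: centre of its underside; x along the barrel towards the valve end (a brass nipple sticks out 13 mm there), z up. Barrel's axis 23 mm above the underside
- resB_mid (a point): middle of this reservoir's barrel, on its axis (axes as the reservoir's)
- resB_handle (a point): centre of its carry handle: a black bar along the barrel, 88 mm long, 10 mm wide, 12 mm high, centre 62 mm above the barrel's axis (85 mm above the underside), on two legs (8 mm thick, centres 40 mm either side of the middle); the opening under it is 72 mm long, 36 mm high. The weight hangs below the bar's middle
- nutmidB (a point): centre of its knurled steel lock nut, 11 mm diameter, 10 mm high. The bleed valve stands on top of the barrel 80 mm from the middle on the +x side: brass stem, 9 mm diameter, to 36 mm above the axis, the nut on it (36 to 46 mm when screwed down), and through the nut a steel pin, 7 mm diameter, its top 54 mm above the axis (8 mm above the nut screwed down, 4 mm above it unscrewed)
- nutB (a joint): turn of the lock nut, rad: 0 to 0.3 at the start, screwed down on the stem; grows as it is turned anticlockwise seen from above, to its stop at 5.0 (four fifths of a turn), captive on the pin. It climbs 0.8 mm up the pin per rad, 4 mm in all, and stays where it is left (friction 0.02 N m)
- pinB (a joint): travel of the valve pin, m: 0 out, 0.004 fully in; the nut rides down with it. A nut screwed down holds the pin out. Freed, the pin resists with about 5 N at first, gives way from half travel on, and fully in it stays in (the reservoir is empty); pressed less than 2 mm it comes back out
- bay0 (a point): V rail 0 of the fixed cradle (grey plate 196 x 230 mm, two parallel 90-degree aluminium V rails 130 mm apart, rail 0 on the +y side). Point: where the middle of a seated barrel's axis lies, 50 mm above the bench; x along the rail away from the strap, z up. Rail 180 mm long, edges 25 mm to the sides of the seated axis and 4 mm below it; boots hang free beyond its ends, 5 mm play either way
- strap0 (a joint): swing of rail 0's strap, rad. Hinge axis parallel to the rail, 76 mm from its middle towards -x, 36 mm to its outer side (away from the other rail), 22.5 mm above the seated axis. 0: level, on top of a seated barrel; grows up and outward to 1.95 (empty it can drop to -0.12). Starts at 1.6 to 1.95; the stiff hinge (0.12 N m) keeps it where it is left
- strap0_grip (a point): centre of the black round grip at the free end of strap 0: 14 mm diameter, 16 mm long parallel to the rail, 72 mm from the hinge. The strap is a flat steel bar, 14 mm wide, 5 mm thick, that crosses the barrel between its handle and its boot
- bay1 (a point): V rail 1 of the fixed cradle (grey plate 196 x 230 mm, two parallel 90-degree aluminium V rails 130 mm apart, rail 0 on the +y side). Point: where the middle of a seated barrel's axis lies, 50 mm above the bench; x along the rail away from the strap, z up. Rail 180 mm long, edges 25 mm to the sides of the seated axis and 4 mm below it; boots hang free beyond its ends, 5 mm play either way
- strap1 (a joint): swing of rail 1's strap, rad. Hinge axis parallel to the rail, 76 mm from its middle towards -x, 36 mm to its outer side (away from the other rail), 22.5 mm above the seated axis. 0: level, on top of a seated barrel; grows up and outward to 1.95 (empty it can drop to -0.12). Starts at 1.6 to 1.95; the stiff hinge (0.12 N m) keeps it where it is left
- strap1_grip (a point): centre of the black round grip at the free end of strap 1: 14 mm diameter, 16 mm long parallel to the rail, 72 mm from the hinge. The strap is a flat steel bar, 14 mm wide, 5 mm thick, that crosses the barrel between its handle and its boot
- hook0 (a point): hook 0 of the fixed rack: two level prongs (6 mm wide, 5 mm thick, centres 50 mm apart) run out either side of a post 20 mm square. Point: midway between the prongs, level with their tops, 160 mm above the bench, 80 mm to the -x side of the post; x from hook 0 to hook 1. Prong ends turn up 14 mm, outer face 115 mm from the post. A hung handle lies across both prongs, along y
- hook1 (a point): hook 1 of the fixed rack: two level prongs (6 mm wide, 5 mm thick, centres 50 mm apart) run out either side of a post 20 mm square. Point: midway between the prongs, level with their tops, 160 mm above the bench, 80 mm to the +x side of the post; x from hook 0 to hook 1. Prong ends turn up 14 mm, outer face 115 mm from the post. A hung handle lies across both prongs, along y
- tape_dispenser: red tape dispenser, loose, to be left alone
- label_printer: black label printer, 120 x 110 x 75 mm, loose, to be left alone
- board_tray: black tray with a circuit board, loose, to be left alone
- screwdriver: small grey screwdriver, 160 mm long, loose, to be left alone
Mind the look-alikes: they are no part of the job. What is shaped like the resA but purple is not meant.

How it is judged:
By the outcome, as a careful person would: the job done as asked, in the order asked, and still so for the second after the job is handed in, with the robot touching nothing.
Of resA, resB only 1 to 2 are there at a start; the rules pass over those that are not, and their reading is None.
At some moment in a run one of resA, resB may be knocked a few centimetres aside while the robot is not near it.
Once in a run the grip may slacken for a moment while it holds something.
It also fails if it takes over 210 s, if anything falls off the work surface, if the arm or the gripper's body presses on something with over 40 N, if the wrist force passes 120 N, or if a joint passes its speed limit or range.

## Working session

There is one attempt and no reset: what is moved stays moved. The work goes in short steps, each a Python script; the robot and the scene stay as the last script left them, time stands still between calls to the robot, and variables do not carry over. Pictures are saved under pics/ and viewed, about 12 in all and at most 16, crops included, and the job is handed in when it is done.

```bash
mkdir -p pics; cat > h.py <<'E'
import numpy as np, cv2
from scipy.spatial.transform import Rotation as R
from workcell import manip as m
def snap(cam,name,crop=None,scale=1):
    im=m.snapshot(cam)[:,:,::-1].copy()
    cv2.imwrite(f'pics/{name}_full.png',im)
    if crop: x0,y0,x1,y1=crop; im=im[y0:y1,x0:x1]
    if scale!=1: im=cv2.resize(im,None,fx=scale,fy=scale,interpolation=cv2.INTER_CUBIC)
    cv2.imwrite(f'pics/{name}.png',im)
def cal(cam):
    c=m.get_calibration(cam); f=210/np.tan(np.radians(c['vfov']/2))
    return c,f,R.from_euler('xyz',c['attitude'],degrees=True).as_matrix()
def ray(cam,u,v):
    c,f,M=cal(cam); d=np.array([(u-c['cx'])/f,(v-c['cy'])/f]); s=d.copy()
    for _ in range(30): s=d/(1+c['k1']*(s@s))
    return np.array(c['xyz']),M@np.array([s[0],s[1],1])
def atz(cam,u,v,z):
    o,d=ray(cam,u,v); return o+d*(z-o[2])/d[2]
def proj(cam,p):
    c,f,M=cal(cam); q=M.T@(np.array(p)-c['xyz']); s=q[:2]/q[2]; s=s*(1+c['k1']*(s@s)); return np.round(s*f+[c['cx'],c['cy']],1)
E
python3 - <<'E'
from h import *
for c in('side','top'):
    print(c,m.get_calibration(c)); snap(c,c+'0',None,1.4)
E
```

```text
side {'vfov': 52.21092420179611, 'cx': 276.55955288752, 'cy': 210.84578332368156, 'k1': 0.009145905819141301, 'xyz': array([ 0.46774871, -0.98003493,  0.91337387]), 'attitude': array([-130.06040055,    0.5352487 ,   -6.06511961])}
top {'vfov': 45.51281619652343, 'cx': 285.32476654430826, 'cy': 214.13048121391378, 'k1': -0.040697147556611954, 'xyz': array([ 0.4001472 , -0.0668088 ,  1.44442992]), 'attitude': array([-1.73481214e+02, -1.55356849e-01, -8.97332045e+01])}
```

View pics/side0.png

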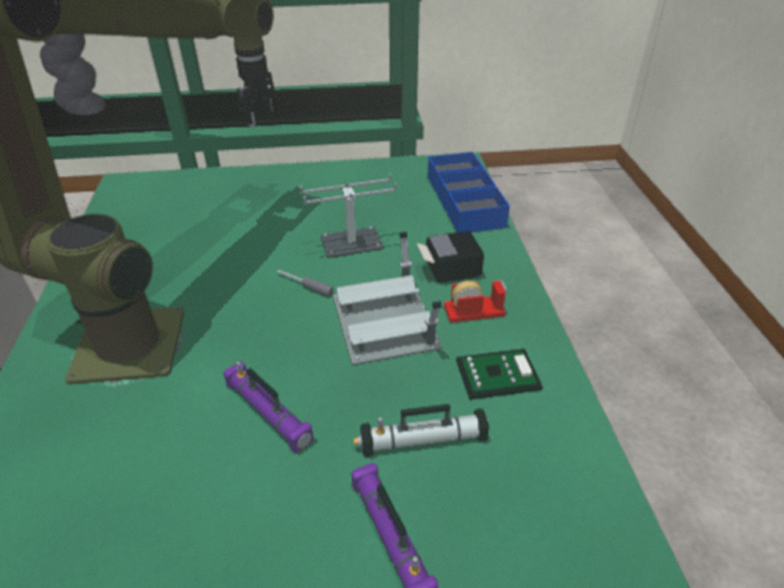

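View pics/top0.png

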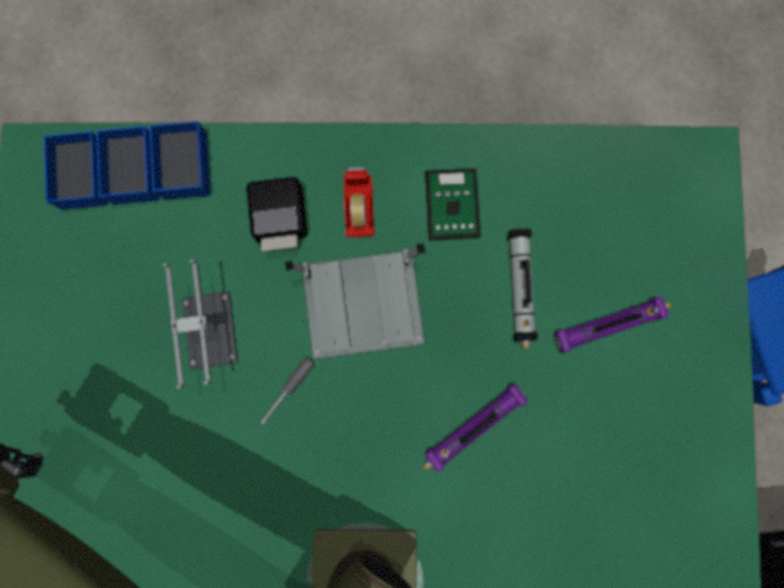

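The one bare-aluminium reservoir is at top (523,285) (scaled) / side (425,430), with its nipple towards the robot. The two purple ones, at top (612,323) and (475,427), are look-alikes, and the blue thing is a bin. The straps are on the cradle's far (+x) side, so the valve end has to point towards the robot, as it does already. I'll confirm with enlarged crops.

```bash
python3 - <<'E'
import cv2
a=cv2.imread('pics/top0_full.png')
cv2.imwrite('pics/c1.png',cv2.resize(a[155:265,195:395],None,fx=4,fy=4,interpolation=cv2.INTER_CUBIC))
cv2.imwrite('pics/c2.png',cv2.resize(a[175:290,100:200],None,fx=5,fy=5,interpolation=cv2.INTER_CUBIC))
E
```

```text
(no output)
```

View pics/c1.png

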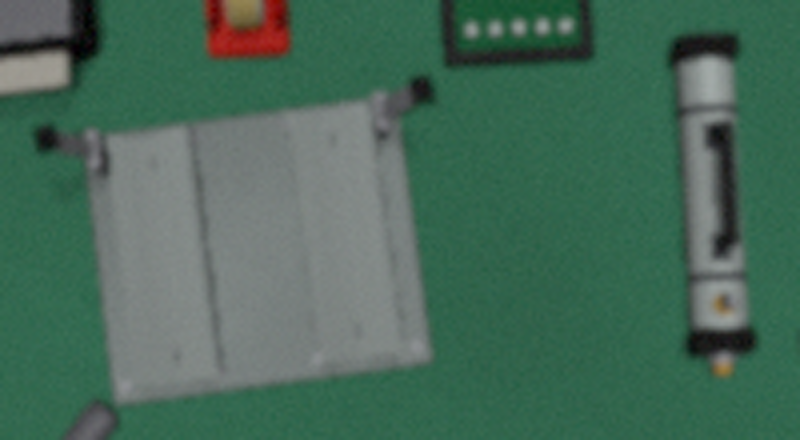

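View pics/c2.png

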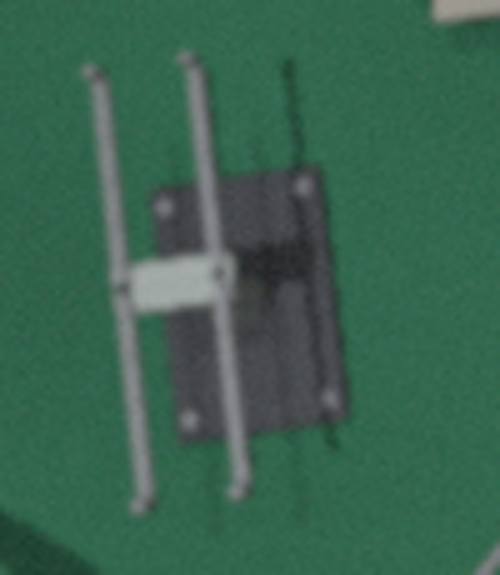

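The crops confirm it: the aluminium reservoir has black boots at c1 (705,48) and (721,342), the valve at (722,303), and the brass nipple at the bottom. The cradle plate corners are at c1 (118,403), (432,360), (88,135) and (400,95). The hook prong tips are at c2 (93,72), (188,60), (142,507) and (238,492).

```bash
python3 - <<'E'
from h import *
np.set_printoptions(precision=4,suppress=True)
c1=lambda u,v,z:atz('top',195+u/4,155+v/4,z)
c2=lambda u,v,z:atz('top',100+u/5,175+v/5,z)
print('boots',c1(705,48,.046),c1(721,342,.046)); print('handle',c1(719,127,.091),c1(722,250,.091)); print('pin',c1(722,303,.077),'nip',c1(723,370,.023))
P=[c1(118,403,.006),c1(432,360,.006),c1(400,95,.006),c1(88,135,.006)]
print('plate',*P,np.mean(P,0)); 
for i in range(4):
  d=P[(i+1)%4]-P[i];print(np.linalg.norm(d),np.degrees(np.arctan2(d[1],d[0])))
print('rail inner edge L',c1(190,130,.046),c1(220,370,.046))
H=[c2(93,72,.174),c2(188,60,.174),c2(238,492,.174),c2(142,507,.174)]
print('hook',*H,np.mean(H,0))
for i in range(4):
  d=H[(i+1)%4]-H[i];print(np.linalg.norm(d),np.degrees(np.arctan2(d[1],d[0])))
# side check
for n,p in (('nip?',c1(723,370,.023)),('pin',c1(722,303,.077)),('h1',c1(719,127,.091)),('hook00',H[0]),('hook3',H[3]),('plate0',P[0]),('plate1',P[1]),('plate2',P[2])): print(n,proj('side',p)*1.4)
E
```

```text
boots [ 0.6963 -0.3139  0.046 ] [ 0.4869 -0.322   0.046 ]
handle [ 0.6316 -0.3147  0.091 ] [ 0.5468 -0.3154  0.091 ]
pin [ 0.5117 -0.3174  0.077 ] nip [ 0.4684 -0.3273  0.023 ]
plate [0.4436 0.1038 0.006 ] [ 0.4755 -0.1211  0.006 ] [ 0.6685 -0.0977  0.006 ] [0.6379 0.1292 0.006 ] [0.5564 0.0036 0.006 ]
0.22722276656863177 -81.92047261949531
0.19440695860770082 6.929959139680246
0.22897342954838373 97.68861677612868
0.19594188010780664 -172.55061509841295
rail inner edge L [0.6352 0.0517 0.046 ] [0.4657 0.0283 0.046 ]
hook [0.6074 0.3606 0.174 ] [0.6138 0.3115 0.174 ] [0.3928 0.2778 0.174 ] [0.3849 0.3264 0.174 ] [0.4997 0.3191 0.174 ]
0.04950261646232839 -82.51349477666774
0.2235481549750529 -171.3250335073855
0.04920873152155086 99.2440091268907
0.22506379046218386 8.747689349832694
nip? [353.5  443.38]
pin [376.6  417.48]
h1 [444.64 405.02]
hook00 [388.78 175.14]
hook3 [299.74 187.46]
plate0 [331.8  296.66]
plate1 [351.12 365.4 ]
plate2 [441.42 349.58]
```

```bash
python3 - <<'E'
import cv2
a=cv2.imread('pics/side0_full.png')
cv2.imwrite('pics/c3.png',cv2.resize(a[110:330,200:360],None,fx=3.6,fy=2.7,interpolation=cv2.INTER_CUBIC))
E
```

```text
(no output)
```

View pics/c3.png

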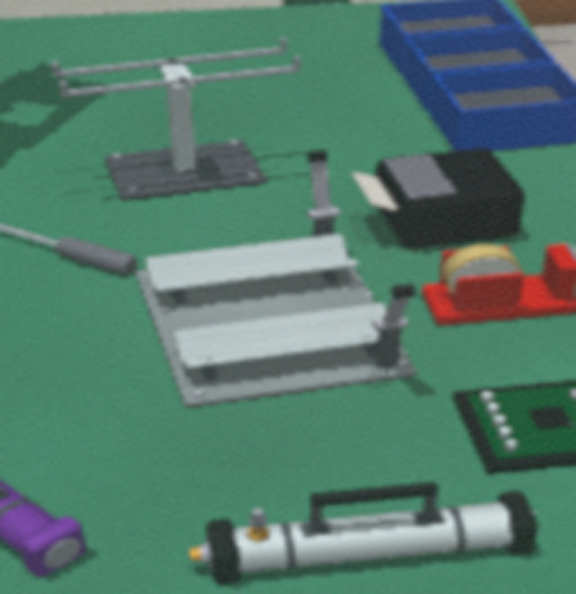

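The two cameras agree to about 3 mm. Reservoir: middle (0.591, -0.317), yaw 182°. Cradle: centre (0.556, 0.004), rails along 7.6°. Rack: post (0.500, 0.319), prongs along 8.4°. I'll use the -y rail, check that the arm poses are feasible, and pick the reservoir up.

```bash
cat >> h.py <<'E'
A=np.radians(7.6); U=np.array([np.cos(A),np.sin(A)])   # along rail, towards the strap
O=np.array([np.sin(A),-np.cos(A)])                      # outer side of the -y rail
C=np.array([0.5564,0.0036]); BAY=C+0.065*O
K=np.radians(8.4); KX=np.array([np.cos(K),np.sin(K)]); POST=np.array([0.4997,0.3191])
HINGE=BAY+0.076*U+0.036*O
def grip(th): p=HINGE-0.072*np.cos(th)*O; return np.array([p[0],p[1],0.0725+0.072*np.sin(th)])
def ik(p,z,yaw): return m.inverse_kinematics([p[0],p[1],z],[180,0,yaw])
def go(p,z,yaw): m.reach([p[0],p[1],z],[180,0,yaw])
def st(*a): print(*a,'t',round(m.current_clock(),1),'tcp',np.round(m.current_tool_pos(),4),'w',round(m.current_gripper_width(),4),'F',np.round(m.current_ft_force(),1))
E
python3 - <<'E'
from h import *
print(BAY,grip(1.75),m.current_orientation())
rd=lambda q:None if q is None else np.round(q)
for n,p,z,ys in (('pick',(.591,-.316),.074,(2,182,-178)),('bay',BAY,.101,(7.6,187.6)),('strap',grip(1.75)[:2],.14,(97.6,-82.4)),('nut',BAY-.08*U,.084,(0,90,180,-90)),('hook',POST+.08*KX,.155,(98.4,-81.6)),('hookout',POST+.18*KX,.17,(98.4,-81.6)),('hookN',POST-.18*KX,.17,(98.4,-81.6))):
    for y in ys: print(n,y,rd(ik(p,z,y)))
a=cv2.imread('pics/top0_full.png').astype(int); b=m.snapshot('top')[:,:,::-1].astype(int)
print('diff',np.abs(a-b)[155:265,195:395].max())
E
```

```text
[ 0.56499667 -0.06082901] [ 0.64678762 -0.09918226  0.14334699] [-1.79892171e+02 -8.98154941e-03  1.54172653e+02]
pick 2 [-33.  18.  99.  -0.  63.  55.]
pick 182 [ -33.   18.   99.    0.   63. -125.]
pick -178 [ -33.   18.   99.    0.   63. -125.]
bay 7.6 [-12.   4. 112.  -0.  64.  71.]
bay 187.6 [ -12.    4.  112.    0.   64. -109.]
strap 97.6 [-13.  12.  99.   0.  69. -21.]
strap -82.4 [-13.  12.  99.  -0.  69. 159.]
nut 0 [-15.  -4. 122.  -0.  62.  75.]
nut 90 [-15.  -4. 122.   0.  62. -15.]
nut 180 [ -15.   -4.  122.    0.   62. -105.]
nut -90 [-15.  -4. 122.  -0.  62. 165.]
hook 98.4 [25. 13. 97. -0. 71. 17.]
hook -81.6 [  25.   13.   97.    0.   71. -163.]
hookout 98.4 [23. 23. 82. -0. 75. 15.]
hookout -81.6 [  23.   23.   82.    0.   75. -165.]
hookN 98.4 [ 35. -19. 125.  -0.  74.  27.]
hookN -81.6 [  35.  -19.  125.    0.   74. -153.]
diff 23
```

```bash
python3 - <<'E'
from h import *
m.gripper_to(.045,60); P=(.591,-.316)
go(P,.25,2); go(P,.13,2); m.servo_line([*P,.074]); st('down')
m.gripper_to(0.0,60); st('grip'); m.servo_line([*P,.25]); st('up')
go(BAY,.25,7.6); st('over')
snap('side','s1',(180,130,380,330),3)
E
```

```text
down t 5.0 tcp [ 0.5919 -0.3166  0.0756] w 0.045 F [0.1 0.2 0. ]
grip t 5.4 tcp [ 0.5919 -0.3169  0.0758] w 0.0086 F [-1.  -2.   4.8]
up t 6.8 tcp [ 0.5904 -0.3156  0.2482] w 0.0087 F [-0.1 -0.7 -3.7]
over t 7.8 tcp [ 0.5653 -0.0617  0.25  ] w 0.0086 F [ 1.  -0.5 -4.4]
```

View pics/s1.png

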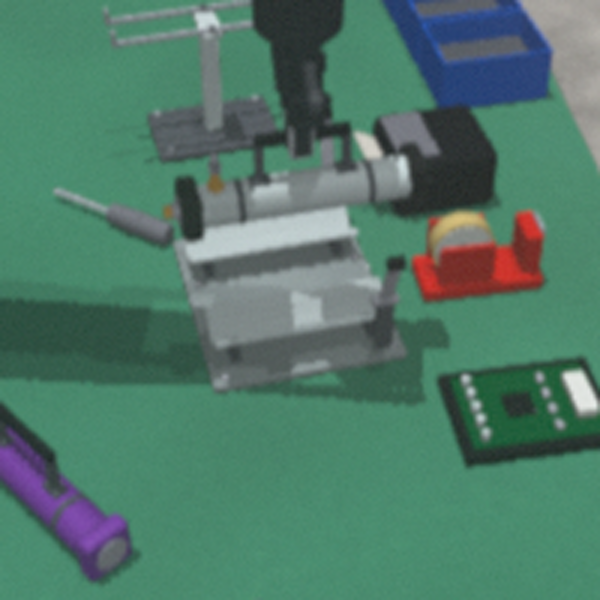

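Held level and aligned with the rail. The pin base is at about crop (215,183), with the nipple at (168,212). I'll check the offset along the bar against the projection.

```bash
python3 - <<'E'
from h import *
t=m.current_tool_pos(); mid=t[:2]; za=t[2]+.011-.062
P3=lambda p,z:np.round((proj('side',[p[0],p[1],z])-[180,130])*3)
print('stem top',P3(mid-.08*U,za+.036),'pin top',P3(mid-.08*U,za+.054),'nip tip',P3(mid-.128*U,za),'bar ends',P3(mid-.044*U,za+.068),P3(mid+.044*U,za+.068),'10mm',P3(mid-.07*U,za+.054))
im=cv2.imread('pics/s1_full.png')[165:215,225:325]; cv2.imwrite('pics/s1b.png',cv2.resize(im,None,fx=8,fy=8,interpolation=cv2.INTER_CUBIC))
E
```

```text
stem top [208. 172.] pin top [207. 155.] nip tip [158. 212.] bar ends [248. 136.] [345. 122.] 10mm [219. 153.]
```

View pics/s1b.png

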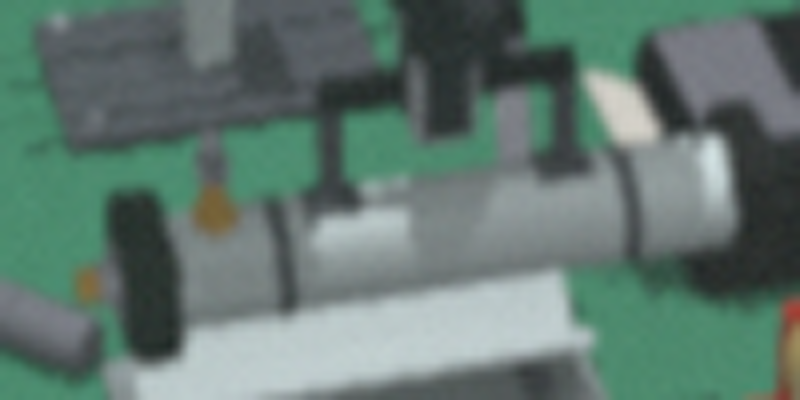

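The side camera has a constant offset of about 2 px: cradle, reservoir and gripper all shift alike. Compared with the fingers, the grip is centred to about 1 mm, so I'm lowering.

```bash
python3 - <<'E'
from h import *
m.servo_line([*BAY,.13],.1); st()
r=m.servo_line([*BAY,.098],.03,threshold=6); st('contact',r)
m.gripper_to(.03); st('rel'); m.wait(.3)
m.servo_line([*BAY,.22]); 
go(BAY+.25*KX*0+np.array([-.1,.3]),.35,7.6)
snap('top','t2',(210,150,320,265),5); snap('side','s2',(220,180,340,270),5); st()
E
```

```text
t 9.2 tcp [ 0.5657 -0.061   0.131 ] w 0.0086 F [ 0.3 -0.4 -3.7]
contact True t 9.9 tcp [ 0.5645 -0.0602  0.1076] w 0.0089 F [1.  2.6 0.9]
rel t 10.2 tcp [ 0.563  -0.0605  0.1063] w 0.0302 F [ 1.4  0.7 -0.6]
t 12.8 tcp [0.4653 0.2382 0.3489] w 0.0299 F [-0.6  0.3  0.4]
```

View pics/t2.png

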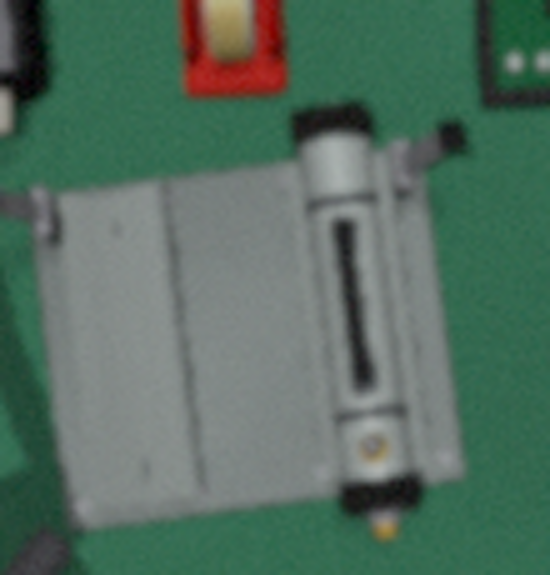

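View pics/s2.png

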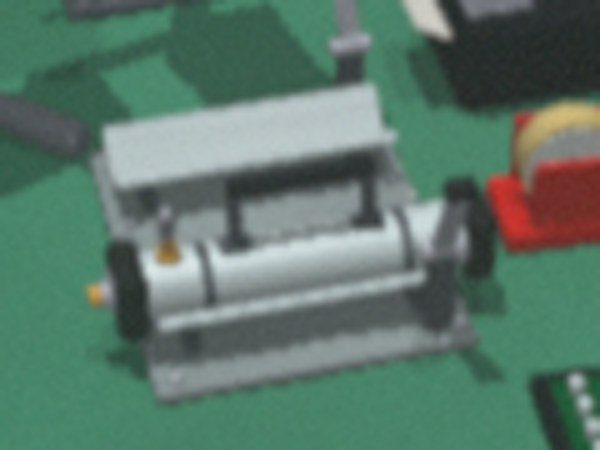

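Reservoir lies in the -y rail with both boots beyond the rail ends, seen at top crop (333,122) and (382,496), and the pin at (374,446). I'll compute the fit.

```bash
python3 - <<'E'
from h import *
np.set_printoptions(precision=4,suppress=True)
T=lambda u,v,z:atz('top',210+u/5,150+v/5,z)
def rel(p): d=p[:2]-BAY; return np.round([d@U*1000,d@O*1000],1)
for n,a in (('bootS',(333,122,.073)),('bootV',(382,496,.073)),('h1',(346,220,.118)),('h2',(364,390,.118)),('pin',(374,446,.104)),('hinge post',(402,165,.0725)),('grip',(452,136,.143))):
    print(n,T(*a),rel(T(*a)))
S=lambda p,z:np.round((proj('side',[p[0],p[1],z])-[220,180])*5)
print('side pred: pintop',S(BAY-.08*U,.104),'nip',S(BAY-.128*U,.05),'bar',S(BAY-.044*U,.118),S(BAY+.044*U,.118),'plate corner',S(C-.098*U+.115*O,.006))
E
```

```text
bootS [ 0.668 -0.045  0.073] [104.2  -2.1]
bootV [ 0.4603 -0.0732  0.073 ] [-105.4   -1.6]
h1 [ 0.6059 -0.053   0.118 ] [41.6 -2.3]
h2 [ 0.5146 -0.0632  0.118 ] [-50.3  -4.4]
pin [ 0.4857 -0.0686  0.104 ] [-79.6  -2.7]
hinge post [ 0.6441 -0.0835  0.0725] [75.4 32.9]
grip [ 0.6472 -0.109   0.143 ] [75.1 58.6]
side pred: pintop [158. 220.] nip [ 81. 303.] bar [219. 191.] [369. 166.] plate corner [152. 408.]
```

Seated: about 0.6 mm off along the rail, and the bay sits 2 mm further in than I had it, so I'm updating it. Strap angle is about 1.93. Next I clamp the strap's grip on its end faces and swing it down.

```bash
cat >> h.py <<'E'
BAY=BAY-.0023*O; HINGE=BAY+.0755*U+.036*O
def arc(a,b,n=12,thr=None):
    for th in np.linspace(a,b,n+1)[1:]:
        if m.servo_line(list(grip(th)),.08,threshold=thr): st('stop at',round(th,2)); return True
E
python3 - <<'E'
from h import *
g=grip(1.93); m.gripper_to(.034,25)
go(g[:2],.25,97.6); m.servo_line(list(g+[0,0,.02])); m.servo_line(list(g),.05,threshold=8); st('at',g)
m.gripper_to(0.); st('grip')
arc(1.93,.12); st('near'); 
m.servo_line(list(grip(-.04)),.03,threshold=6); st('end')
print('th',np.arcsin((m.current_tool_pos()[2]-.0725)/.072))
m.gripper_to(.03); p=m.current_tool_pos(); m.servo_line([p[0],p[1],.2]); go(np.array([.46,.24]),.35,97.6)
snap('top','t3',(210,150,320,265),5); st()
E
```

```text
at [ 0.6476379  -0.10933536  0.13990475] t 16.2 tcp [ 0.6474 -0.1093  0.1394] w 0.0338 F [-0.7 -0.1  0.1]
grip t 16.6 tcp [ 0.6497 -0.109   0.1405] w 0.0155 F [ 7.2  0.6 -3.5]
near t 20.0 tcp [ 0.6359 -0.0101  0.082 ] w 0.0154 F [ 4.6 11.2  4.2]
end t 20.2 tcp [ 0.6361 -0.0097  0.0801] w 0.0151 F [0.1 0.7 1.1]
th 0.10597726806112027
t 22.8 tcp [0.4604 0.2392 0.3487] w 0.0301 F [ 0.6 -0.8 -0.5]
```

View pics/t3.png

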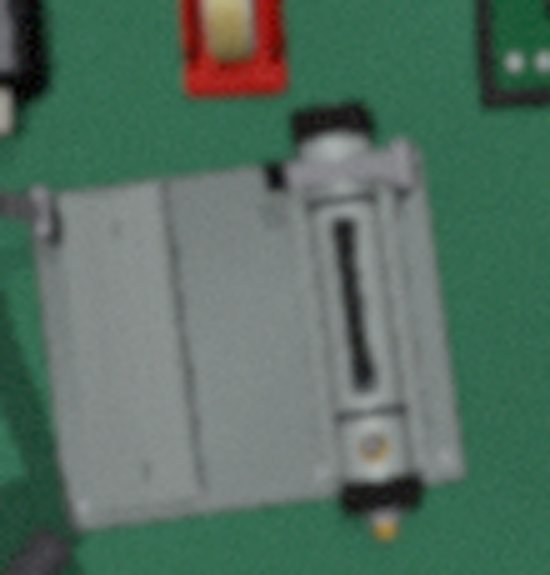

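Strap is down, with its grip at (273,177), but it stopped about 0.1 rad short. I'll press it onto the barrel with the closed fingers.

```bash
python3 - <<'E'
from h import *
g=grip(0)-[*(.002*O*-1),0]; m.gripper_to(0.,25); go(g[:2],.2,97.6); m.servo_line([*g[:2],.105])
r=m.servo_line([*g[:2],.080],.02,threshold=12); st('press',r)
m.wait(.3); st()
m.servo_line([*g[:2],.13])
r=m.servo_line([*g[:2],.080],.02,threshold=12); st('press2',r); m.servo_line([*g[:2],.2])
# nut: start with j6 near its + end
N=BAY-.0805*U; m.gripper_to(.026,30)
go(N,.2,180); q=np.array(m.current_qpos()); print(q)
q[5]=150; m.goto_joints(q); print(m.current_orientation())
E
```

```text
press True t 26.2 tcp [ 0.6352 -0.0146  0.0869] w -0.0002 F [-2.3 -0.1  5.2]
t 26.5 tcp [ 0.6352 -0.0146  0.0869] w -0.0002 F [-1.6  0.5  5.5]
press2 True t 28.9 tcp [ 0.6351 -0.0148  0.0869] w -0.0004 F [-2.  -0.8  4.2]
[-1.43976657e+01 -1.21020356e+01  1.16924209e+02  4.17628327e-03
  7.51511212e+01 -1.04371575e+02]
[-1.79976653e+02 -8.19974997e-03 -7.43915051e+01]
```

Strap level: the grip top is at 0.079, the same on both presses. j6 decreasing is anticlockwise. Unscrewing the nut in one pass of 295°, rising 4 mm with it.

```bash
python3 - <<'E'
from h import *
N=BAY-.080*U
yaw=m.current_orientation()[2]
m.servo_line([*N,.12]); m.servo_line([*N,.084],.04,threshold=8); st('at nut')
m.gripper_to(0.,25); st('grip')
qa=np.array(ik(N,.084,yaw)); qb=np.array(ik(N,.0882,yaw)); print(qa[5],m.current_qpos()[5])
n=12
for i in range(1,n+1):
    s=i/n; q=qa+s*(qb-qa); q[5]=qa[5]-s*296; m.goto_joints(q)
    if i%3==0: st(i,np.round(m.current_qpos()[5],1),'tz',np.round(m.current_torque(),2))
m.gripper_to(.026); m.servo_line([*N,.2]); st('off')
E
```

```text
at nut t 37.0 tcp [ 0.4856 -0.0692  0.0843] w 0.0264 F [-0.3 -0.  -0.4]
grip t 37.3 tcp [ 0.4868 -0.0692  0.0848] w 0.0093 F [ 5.2  0.3 -1.3]
150.00972769877015 150.01504676478362
3 76.0 tz [ 0.76 -0.84  0.  ] t 38.7 tcp [ 0.4871 -0.0684  0.0861] w 0.0093 F [4.9 4.6 1.1]
6 2.2 tz [0.9  0.12 0.01] t 40.2 tcp [ 0.4848 -0.0683  0.0859] w 0.0096 F [-0.7  5.2  1.5]
9 -71.8 tz [0.28 1.33 0.01] t 41.7 tcp [ 0.482  -0.0691  0.0857] w 0.0095 F [-8.3  0.9  2.3]
12 -145.7 tz [ 0.04  0.1  -0.01] t 43.2 tcp [ 0.4853 -0.0694  0.0882] w 0.0093 F [-0.6  0.5 -0.1]
off t 44.4 tcp [ 0.4847 -0.069   0.1988] w 0.0262 F [-0.4 -0.5 -0.8]
```

Turned 5.16 rad with no sign of slip. A short second turn should show the torque of the stop.

```bash
python3 - <<'E'
from h import *
N=BAY-.0805*U
q=np.array(m.current_qpos()); q[5]=150; m.goto_joints(q); yaw=m.current_orientation()[2]
m.servo_line([*N,.13]); m.servo_line([*N,.088],.06,threshold=8); st('at nut'); t0=np.array(m.current_torque())
m.gripper_to(0.,25); st('grip')
qa=np.array(m.current_qpos())
for d in (8,16,24,32,40):
    q=qa.copy(); q[5]-=d; m.goto_joints(q); print(d,np.round(m.current_torque()-t0,3),np.round(m.current_qpos()[5],1))
m.gripper_to(.026); m.servo_line([*N,.16]); st('off')
E
```

```text
at nut t 50.1 tcp [ 0.4851 -0.0693  0.0882] w 0.0262 F [-0.6  0.1  0.2]
grip t 50.4 tcp [ 0.4857 -0.0693  0.0887] w 0.0092 F [ 1.2  1.  -0.2]
8 [ 0.301 -0.207 -0.05 ] 142.2
16 [ 0.481 -0.388  0.036] 134.3
24 [ 0.555 -0.65   0.011] 126.3
32 [ 0.488 -0.781 -0.1  ] 118.3
40 [ 0.369 -0.861 -0.077] 110.3
off t 52.6 tcp [ 0.4844 -0.0691  0.1594] w 0.026 F [-1.1  0.7 -0.1]
```

```bash
python3 - <<'E'
from h import *
N=BAY-.0803*U; m.gripper_to(0.,25); m.servo_line([*N,.12])
r=m.servo_line([*N,.104],.01,threshold=3); st('touch',r)
r=m.servo_line([*N,.103],.01,threshold=18); st('press',r); m.wait(.3); st()
m.servo_line([*N,.12],.05)
r=m.servo_line([*N,.104],.01,threshold=3); st('touch again',r)
m.servo_line([*N,.2]); go(np.array([.46,.24]),.35,97.6)
snap('side','s4',(230,200,280,250),10); snap('top','t4',(210,150,320,265),5)
E
```

```text
touch True t 54.5 tcp [ 0.4851 -0.0692  0.1079] w 0.0 F [-1.2 -0.4  3. ]
press True t 54.8 tcp [ 0.4853 -0.0692  0.1078] w 0.0007 F [-3.   0.4  6.1]
t 55.1 tcp [ 0.4852 -0.0692  0.1078] w 0.0001 F [-2.5 -0.2  6.6]
touch again True t 56.7 tcp [ 0.4851 -0.0692  0.1079] w 0.0002 F [0.  0.1 4.8]
```

View pics/s4.png

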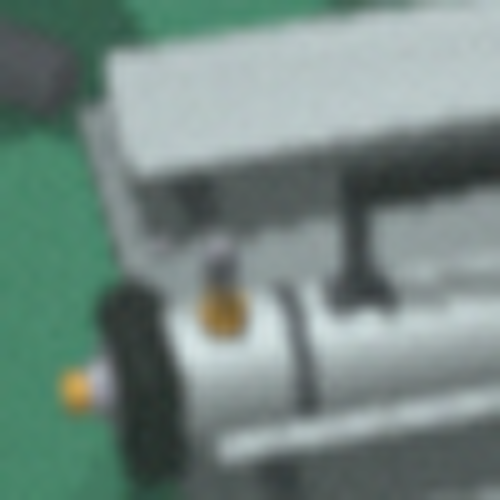

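The touch was stiff right away with the tip at 0.0999, which is exactly the fully-in height (axis + 50 mm). So closing on the freed nut probably already carried the pin down. I'll compare before and after in the side view.

```bash
python3 - <<'E'
import cv2,numpy as np
a=cv2.imread('pics/s2_full.png')[215:242,240:270]; b=cv2.imread('pics/s4_full.png')[215:242,240:270]
cv2.imwrite('pics/cmp.png',cv2.resize(np.hstack([a,b]),None,fx=13,fy=13,interpolation=cv2.INTER_CUBIC))
E
```

```text
(no output)
```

View pics/cmp.png

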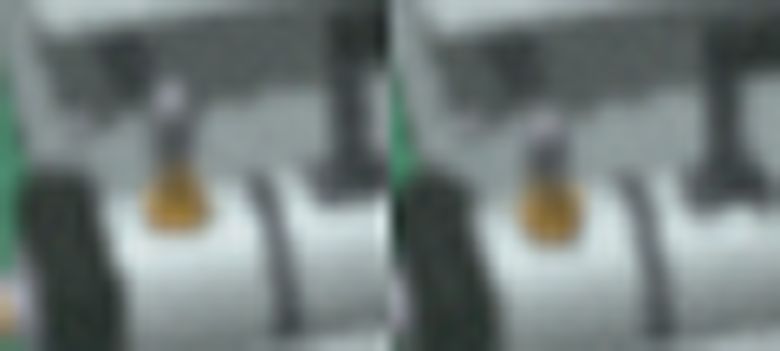

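Pin went down about 2 px (~4 mm or more) relative to the brass stem, so it's in. Now the strap goes back, then I lift the reservoir by its handle.

```bash
python3 - <<'E'
from h import *
g=grip(0); m.gripper_to(.030,30); go(g[:2],.2,97.6); m.servo_line(list(g+[0,0,.03])); r=m.servo_line(list(g),.04,threshold=8); st('at',r)
m.gripper_to(0.); st('grip')
arc(0,1.85); st('up'); m.gripper_to(.034); p=m.current_tool_pos(); m.servo_line([p[0],p[1],.25])
go(np.array([.46,.24]),.35,7.6)
snap('top','t5',(210,150,320,265),5); st()
E
```

```text
at True t 62.1 tcp [ 0.634  -0.012   0.0761] w 0.03 F [ 0.2  2.5 -0.4]
grip t 62.4 tcp [ 0.6361 -0.0121  0.0773] w 0.0148 F [ 5.5  1.6 -2.9]
up t 65.9 tcp [ 0.649  -0.1045  0.143 ] w 0.0134 F [7.2 1.5 0.7]
t 69.0 tcp [0.4602 0.2396 0.3496] w 0.0339 F [ 0.4 -0.1 -0. ]
```

View pics/t5.png

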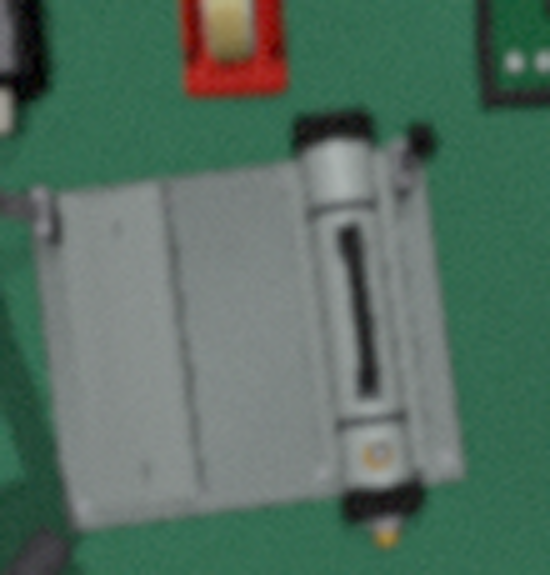

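Strap is up (grip at (420,140), about 1.65 rad) and the reservoir has slid ~3.5 mm towards the valve end. I'll push the strap further back, then lift the reservoir and check before hanging it.

```bash
python3 - <<'E'
from h import *
m.gripper_to(0.,30); B=BAY+.0755*U
p=B+.010*O; go(p,.2,97.6); m.servo_line([*p,.145]); r=m.servo_line([*(B+.040*O),.145],.06,threshold=15); st('pushed',r)
m.servo_line([*(B+.025*O),.145]); p=B+.025*O; m.servo_line([*p,.25])
G=BAY-.0037*U+.0005*O; m.gripper_to(.035,80); go(G,.22,7.6); m.servo_line([*G,.14]); r=m.servo_line([*G,.101],.05,threshold=8); st('down',r)
m.gripper_to(0.,80); st('grip'); zg=m.current_tool_pos()[2]; print('zg',zg)
m.servo_line([*G,.30]); st('lift')
Q=POST+.165*KX; go(Q,.30,98.4); st('out')
m.servo_line([*Q,zg+.076],.1); st('level')
snap('side','s6',(200,100,320,200),6); open('zg','w').write(str(zg))
E
```

```text
pushed False t 72.4 tcp [ 0.6449 -0.0889  0.1451] w 0.0004 F [ 0.2  0.1 -0.2]
down False t 77.0 tcp [ 0.5614 -0.0596  0.1013] w 0.0352 F [ 0.3 -0.6 -0. ]
grip t 77.3 tcp [ 0.5613 -0.0588  0.1016] w 0.0083 F [-1.2  3.7  3.2]
zg 0.10158487988886433
lift t 78.8 tcp [ 0.5605 -0.0595  0.2984] w 0.0082 F [-0.3  0.8 -3.8]
out t 80.3 tcp [0.6633 0.3421 0.3   ] w 0.0084 F [-0.5 -0.3 -4.1]
level t 81.7 tcp [0.6635 0.3435 0.179 ] w 0.0084 F [-0.1 -0.4 -3.9]
```

View pics/s6.png

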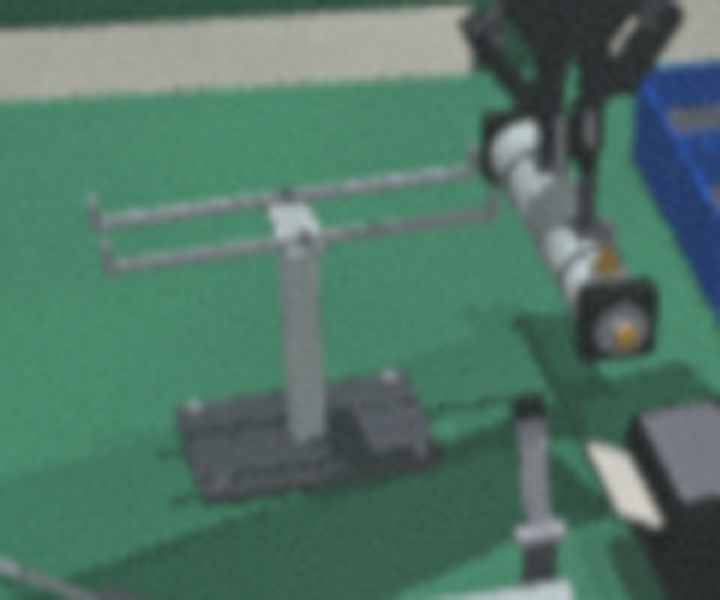

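Held level, clear of the prong tips (472,155) and (495,205), with the prongs facing the opening under the bar. Moving in and lowering.

```bash
python3 - <<'E'
from h import *
zg=float(open('zg').read()); H=POST+.082*KX
r=m.servo_line([*H,zg+.077],.06,threshold=6); st('in',r)
if not r:
    r=m.servo_line([*H,zg+.051],.02,threshold=3.5); st('down',r)
snap('side','s7',(200,100,320,200),6)
E
```

```text
in False t 83.3 tcp [0.5811 0.3311 0.1786] w 0.0081 F [ 0.1  0.1 -4.5]
down True t 84.3 tcp [0.5807 0.331  0.1556] w 0.0085 F [ 0.1 -0.9  4.7]
```

View pics/s7.png

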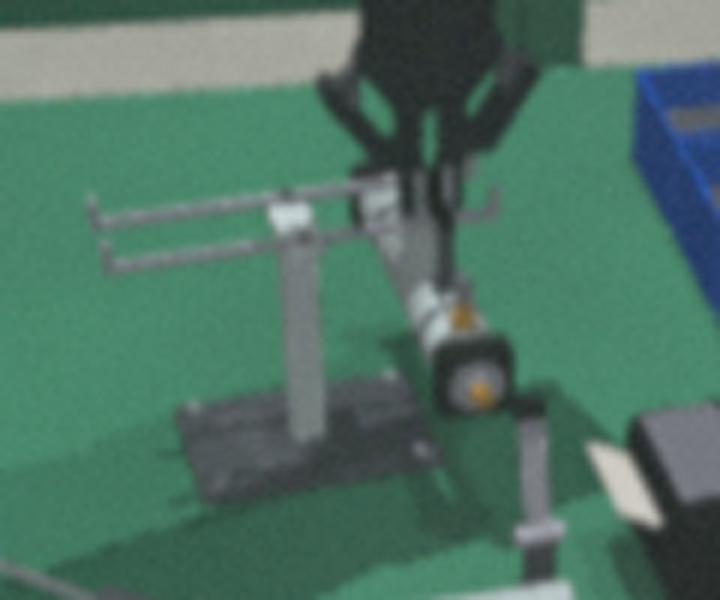

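The bar met the prongs at exactly the expected height (0.1556). Releasing and retreating; my last picture is a composite of both cameras.

```bash
python3 - <<'E'
from h import *
H=POST+.082*KX
m.gripper_to(.012); m.gripper_to(.032); st('rel'); m.wait(.5)
p=m.current_tool_pos(); m.servo_line([p[0],p[1],.28],.06); st('up')
go(np.array([.35,-.33]),.35,98.4); m.wait(2); st('away')
snap('side','e1'); m.wait(1); snap('side','e2'); snap('top','e3')
a,b,c=[cv2.imread(f'pics/e{i}.png') for i in (1,2,3)]
print('motion',np.abs(a.astype(int)-b)[100:200,200:320].max())
r=lambda i,s:cv2.resize(i,s,interpolation=cv2.INTER_CUBIC)
cv2.imwrite('pics/fin.png',np.vstack([np.hstack([r(b[100:240,200:340],(390,390)),r(c[150:290,100:240],(390,390))]),r(c[90:260,:420],(780,200))]))
E
```

```text
rel t 85.0 tcp [0.5789 0.3302 0.1523] w 0.0319 F [-0.1  0.3 -0.6]
up t 87.7 tcp [0.5791 0.3303 0.2796] w 0.0321 F [0.1 0.1 0.8]
away t 92.2 tcp [ 0.35 -0.33  0.35] w 0.032 F [ 0.3  0.6 -0.5]
motion 10
```

View pics/fin.png

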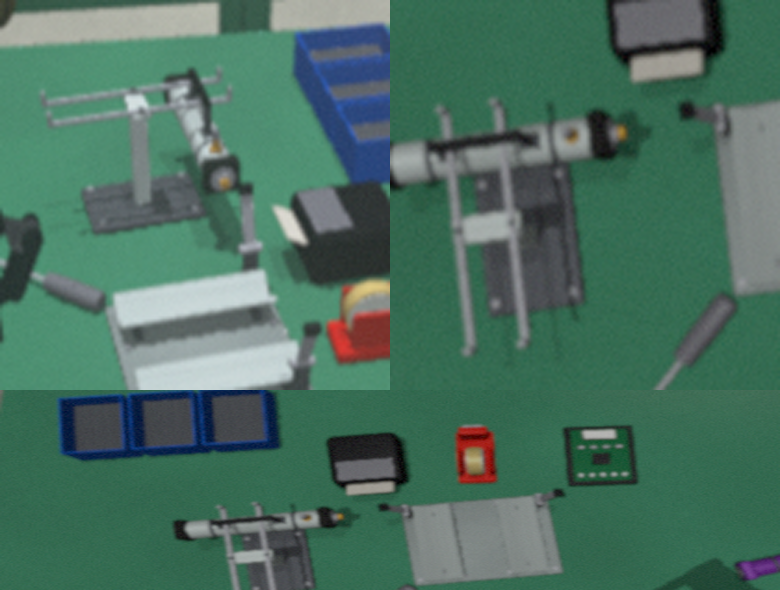

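The reservoir hangs still on both prongs (composite left (200,130), right (500,145)). Both straps are swung back and the other things haven't moved. Handing in.

```bash
python3 -c "
from workcell import manip as m
m.close_job(); print(m.current_clock())"
```

```text
the job is handed in; nothing more can be done
the job is handed in; nothing more can be done
```

The job is handed in at about 92 s of the 210 s allowed. There was one aluminium reservoir on the bench; the two purple look-alikes were left alone. I laid it in the -y rail with its valve up and away from the strap, strapped it, unscrewed the nut, and its pin is in. Then I swung the strap back and hung the reservoir by its handle on the far (+x) hook of the rack.

**Last checks:**
- **Strap:** it stopped about 0.1 rad short at first, so I pressed it down. It then read level on two presses.
- **Nut:** I turned it 5.16 rad. A short second turn met a small, noisy opposing torque, about 0.05 to 0.1 N m, so the stop is likely but not cleanly proven by torque alone.
- **Pin:** the press found it already stiff at the fully-in height, 50 mm above the axis. It probably went in when I gripped the freed nut the second time, rather than under the fingertip. A before/after picture shows it at least 4 mm lower.
- **Hanging:** the bar met the prongs at exactly the expected height. Two pictures 1 s apart show no motion.
- **Bench:** both straps are back, and the other things in the last pictures are where they started.
- **Disagreement:** the side camera reads about 2 px to the right of the top camera throughout. I trusted the top camera and compared positions relatively in the side view.

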